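# Latch the vacuum chamber and start its pump with the key

## Task

Clamp the vacuum chamber's lid: swing the wire loop of its draw latch over the keeper on the lid, then push the latch lever fully down. Only then start the pump: turn the key on the sloped console clockwise as far as START, hold it there for a moment, then let it spring back to RUN and leave it. Do not disturb the other things on the bench.

Things in the scene. Friction and masses are not known exactly. Their poses are not given: they have to be found in the camera images.
- chamber: Fixed blue vacuum chamber, 335 x 230 mm (x = -95 to +240), rim 75 mm high, in it an aluminium lid (168 x 200 mm, top 78 mm above the table); on its ledge (72 mm above the table), nearest the robot, a steel draw latch. Origin on the table straight below the lever's hinge; x points from the latch across the lid, away from the robot; z up.
- lever_hinge (a point): Middle of the lever's hinge axis, which runs along the chamber's y, 85 mm above the table. The loop is pivoted on the lever 18 mm from this axis: about 17 mm above it while the lever is upright, 5 mm below it with the lever down.
- lever (a joint): Latch lever, a flat steel plate 90 mm long, 44 mm wide, 5 mm thick. 0 = fully down: flat over the ledge, pointing to the chamber's -x (to the robot); pi/2 = upright; limit 1.95. Starts raised, at 1.5 to 1.85, and stays where it is left (friction 0.06 N m). Pushed down with the loop hooked, it passes centre at about 0.25 and the loop's spring then holds it down; below 0.15 it is down.
- lever_tip (a point): Point in the middle of the lever's width, 75 mm from the hinge, at its mid-thickness; the curled tip goes on 15 mm further and, when down, slopes a little upward.
- loop (a joint): Wire loop of 7 mm wire, 88 mm long, 67 mm wide, its arms outside the lever. Value minus the lever's value = its elevation above the chamber's +x. It starts leaning back towards the robot on a stop (3.6; 10 to 30 degrees past upright), turns almost freely; pushed past upright to the chamber's +x it falls by itself over the keeper. Its inner spring stretches up to 6 mm.
- loop_bar (a point): Middle of the loop's cross bar, the end that hooks the keeper (bar 60 mm long, along the chamber's y, 7 mm thick). At the start it is the latch's highest part, about 185 mm above the table.
- keeper (a point): Where the bar's middle lies when hooked: against the rear (chamber +x) face of the keeper, a steel lip 40 mm wide standing about 18 mm high on the lid; 72 mm from the hinge along the chamber's x, about 83 mm above the table. With the lever raised the fallen bar lies some 8 to 14 mm beyond it.
- lid: The lid, loose (1.4 to 2.3 kg) but held sideways by the rim; origin at the centre of its underside. It must stay in its rim.
- console: Fixed blue key console, 155 x 130 mm, 160 mm high at the back. Its grey panel faces the robot, sloped 35 degrees from level. Origin on the table straight below the point where the key's axis meets the panel, which is 120 mm up; x points away from the robot (up the slope), z up.
- key_head (a point): Centre of the key's flat black head (44 mm wide, 44 tall, 10 thick), on the key's axis, 52 mm out from the panel (head 30 to 74 mm out; a steel barrel 34 mm across, 16 tall round the stem). z = key axis, out of the panel, 35 degrees from vertical, leaning to the robot; y = through the thickness (pinch this way); x = its width, up the slope at RUN. Turns with the key.
- key (a joint): Key angle: 0 = RUN (rest), grows clockwise seen from in front of the panel (turning about -z of key_head); START is from 0.9 to the stop at 1.1. A spring (0.06 N m at RUN to 0.23 N m at the stop) drives it back to RUN when let go.
- disc_stack: Loose stack of cork and card discs, 96 mm across, 36 mm high, on the table behind the console. To be left alone; origin under its centre.
- tape_roll: Loose cardboard tape core, 90 mm across, 45 mm high, beside the chamber. To be left alone.
- loupe: Loose black inspection loupe, 44 mm across, 58 mm high, beside the console. To be left alone.
- marker: Loose black marker, 130 mm long, 16 mm wide, 12 mm high, lying near the robot. To be left alone.
There are look-alikes about, which are no part of the job. What is shaped like the console but pink is not meant.

How it is judged:
On the way, in this order (a step that is already met when the one before it is completed fails the run):
1. the loop is hooked on the keeper and the lever is fully down (value of joint lever below 0.15 rad and distance between loop_bar and keeper below 0.01 m), for 0.2 s.
2. the key is turned to START and held there for a moment (all of step 1 and value of joint key above 0.9 rad), for 0.2 s.
At the end, for the whole second after the job is handed in: The loop's bar lies within 10 mm of its hooked place behind the keeper, the lever is down (below 0.15 rad), the lid lies in its rim (within 10 mm of its start), and the key has sprung back to RUN (below 0.12 rad) (all of step 1 and value of joint key below 0.12 rad and distance of lid from where it was at the start of the episode below 0.01 m); the robot touches nothing.
It fails at once if the key is turned (beyond 0.5 rad) before the lid is clamped (loop hooked, lever down) (value of joint key above 0.5 rad and not (value of joint lever below 0.15 rad and distance between loop_bar and keeper below 0.01 m)).
It fails at once if another thing on the bench is disturbed (moved more than 40 mm) (distance of any of disc_stack, tape_roll, loupe, marker from where it was at the start of the episode above 0.04 m).
It also fails if it takes over 59 s, if anything falls off the work surface, if the arm or the gripper's body presses on something with over 40 N, if the wrist force passes 120 N, or if a joint passes its speed limit or range.

## Robot

A 6-joint arm with a two-finger parallel gripper is mounted at the origin on the work surface. World frame = base frame: x ahead of the robot, y to its left, z up, the work surface at z = 0. Lengths are in m, angles in rad, forces in N, time in s.
With the tool pointing down it reaches from about 0.35 to 0.85 m from the base axis. Payload 8.1 kg.
Tool frame: the origin (TCP) lies on the centre line of the jaws, within the pads' length; the fingertips stand 17 mm ahead of it and the grasp point (between the pads) lies 2 mm behind it; z points along the fingers, y is the direction in which the jaws open and shut (so a half turn about z gives the same grasp; the last joint's range is limited). The gripper opens to 85 mm and grips with 20 to 120 N. Pads are 22 mm wide; open, the fingers measure 114 mm over their backs; the gripper's body (76 mm by 85 mm) begins 54 mm behind the grasp point. The pads swing forward as they close: fully open they stand 13 mm farther back than shut.
Start: joints at [-0.085, 0.13, 1.488, -0, 1.523, -0.085], TCP at [0.6, 0, 0.248] pointing down, gripper open.
Joint ranges: [-2.96, 2.96], [-0.89, 2.26], [0.02, 2.5], [-1.34, 4.48], [0, 2.73], [-2.66, 2.66]. Speed limits (rad/s): [2.39, 2.39, 2.79, 3.14, 3.14, 3.14].

## Interface

Orientations are given as a 3x3 rotation matrix whose columns are the frame's x, y, z axes.
In Python, from workcell import robot, viewer, boxes_of, silhouettes, tip_of gives the robot as it stands.
- The arm moves only by the tool move_arm, never from a script. Its argument "targets" is a list of rows, each an object of numbers: "tx", "ty", "tz": the shift along the tool's x, y, z in cm; "wx", "wy", "wz": the turn, a rotation vector about the tool's x, y, z in rad; "fingers": the gripper command: -1 is fully open, 1 is shut, values between are in proportion. A call has exactly 5 rows; each row shifts and turns the commanded pose from where the row before left it, along the tool's axes as they then stand; what a row does not reach is not made up. A row lasts 1/8 s, in which the tool goes at most 62.5 mm and 10.7 degrees, less where a joint would pass 70% of its speed; a pose out of reach is approached as far as the arm can. A call is refused whole if a number of a shift passes 6.25 or a number of a turn 0.188, either way. A call with a gripper value outside its range is refused whole. The fingers move at their own pace and stop on an object; "grip_force" is the grip in N (left out, the last holds). Time passes only in rows, so rows that do not move let the fingers close, or fill a call up. It gives the time, the measured TCP pose, the force and the opening at its end, in the units of the state.
- robot.observe(): the state, without advancing time (a new reading comes with each control period).
- viewer.snapshot(name): name is "scene" or "side" or "wrist"; returns the picture (400x640x3 uint8, red, green, blue); there is no depth.
- viewer.camera_params(name): a dict with "vfov" (degrees; the focal length in pixels is half the picture's height over the tangent of half this angle, whatever the lens; pixels are square), "cx", "cy" (the principal point, pixels), "dist_coeffs" ([k1, k2, p1, p2, k3] as OpenCV has them; the pictures are not rectified), "rvec" (rotation vector, rad) and "tvec" (3), from world to camera coordinates, as OpenCV has them. Camera axes: x right, y down, z forward; pixel columns grow to the right and rows downward; lengths in m; the calibration is good to about 2 mm. A picture is of the moment at which its call begins: read the wrist's pose just before it. camera_params takes no time and is no camera call; for the wrist camera it gives the pose at the moment of the call.
- robot.job_done(): hands the job in, once; it reports no verdict.
Trained networks look in the newest picture that a camera, given by its name, has taken for a name from the list of things; names that differ only in an ending like _2 or _b are one class to them, and where a whole thing is asked for, a point or a joint stands for the part that bears it (a point fixed in the world has none). Each returns a list of dicts, best first, with "conf" (0 to 1); they miss things now and then, are a little off and sometimes report something else, mostly with a low value. They report only what shows in the picture. A call takes as long as a camera call. They do not tell look-alikes from the thing itself.
- boxes_of(thing, camera): "location" ([x, y, z] in m, in the coordinates of the camera as it stood for that picture, good to about 4 mm: the middle of the surface that is visible of it).
- silhouettes(thing, camera): "mask" (400x640 bool, what is visible of it).
- tip_of(thing, camera): "location" ([x, y, z] in m, in the coordinates of the camera as it stood for that picture, good to about 4 mm: a listed point, or the origin of a listed thing).
The state is a dict: "t": time; "joint_positions": joint angles; "dq": joint speeds; "effort": joint torques, N m; "position": TCP position; "orientation": TCP orientation; "wrist_force": force on the tool from outside, world axes, zero at the start; "moment": the same for the moment, N m; "width": opening from 0.0 (shut) to 1.0 (fully open).
Only numpy, scipy, OpenCV 4.12 (cv2) and the standard library are available. Lean on these libraries where they do the work, as an engineer would, in place of code of your own. Each camera call takes 0.05 s, during which the arm holds its last target.

## Working session

There is one attempt and no reset: what is moved stays moved. The work goes in short steps, Python scripts to look and compute and a tool call to move; the robot and the scene stay as the last step left them, time stands still between calls to the robot, and variables do not carry over. Pictures are saved under pics/ and viewed, and the job is handed in when it is done.

Besides the shell and the picture viewer there is one more tool, called after "Request:" in YAML: its name, and indented under it one key for each argument. move_arm: Moves the arm, as the interface text tells. Its arguments: {"type":"object","properties":{"targets":{"type":"array"},"grip_force":{"type":"number"}},"required":["targets"]}

```bash
ls; mkdir -p pics; cat > h.py <<'E'
import numpy as np, cv2
from workcell import robot, viewer, boxes_of, silhouettes, tip_of
def cam(n):
    p=viewer.camera_params(n); R=cv2.Rodrigues(np.array(p['rvec'],float))[0]; t=np.array(p['tvec'],float).reshape(3)
    f=200/np.tan(np.radians(p['vfov'])/2); K=np.array([[f,0,p['cx']],[0,f,p['cy']],[0,0,1]])
    return R,t,K,np.array(p['dist_coeffs'],float)
def c2w(n,x):
    R,t,K,d=cam(n); return R.T@(np.array(x)-t)
def proj(n,X):
    R,t,K,d=cam(n); return cv2.projectPoints(np.array(X,float).reshape(-1,1,3),cv2.Rodrigues(R)[0],t,K,d)[0].reshape(-1,2)
def snap(n,fn):
    im=viewer.snapshot(n); cv2.imwrite('pics/'+fn,im[:,:,::-1]); return im
E
python3 - <<'E'
from h import *
np.set_printoptions(precision=4,suppress=True)
for n in ['scene','side','wrist']:
    snap(n,n+'0.png')
    for th in ['lever_hinge','lever_tip','loop_bar','keeper','key_head','console','chamber','lid','tape_roll','loupe','marker','disc_stack']:
        for r in tip_of(th,n)[:3]:
            w=c2w(n,r['location']); print(n,th,round(r['conf'],2),w,proj(n,w)[0].round(0))
print(robot.observe())
E
```

```text
pics
scene lever_hinge 0.86 [ 0.5811 -0.22    0.0855] [296. 280.]
scene lever_tip 0.61 [ 0.5905 -0.2239  0.1582] [297. 270.]
scene loop_bar 0.53 [ 0.5516 -0.2106  0.1864] [287. 257.]
scene keeper 0.57 [ 0.652  -0.2375  0.0832] [315. 294.]
scene keeper 0.15 [ 0.5918 -0.2262  0.154 ] [297. 272.]
scene key_head 0.5 [ 0.7088 -0.2562  0.0609] [329. 310.]
scene key_head 0.39 [0.2748 0.2825 0.1624] [285. 128.]
scene console 0.68 [0.5375 0.1755 0.0014] [338. 200.]
scene console 0.56 [0.3082 0.2863 0.0005] [297. 160.]
scene console 0.36 [0.5493 0.0633 0.0021] [327. 224.]
scene chamber 0.72 [ 0.5812 -0.2162 -0.0035] [299. 293.]
scene lid 0.96 [ 0.708  -0.2574  0.0599] [329. 310.]
scene tape_roll 0.79 [ 0.5174 -0.3854  0.0025] [254. 329.]
scene loupe 0.67 [ 0.581  -0.2174  0.0001] [298. 292.]
scene loupe 0.64 [0.5467 0.0654 0.0006] [327. 223.]
scene marker 0.58 [ 0.4163 -0.0253 -0.0002] [282. 230.]
scene disc_stack 0.65 [ 0.704   0.2186 -0.0021] [385. 208.]
side lever_hinge 0.65 [ 0.5777 -0.2177  0.0818] [349. 287.]
side lever_tip 0.6 [ 0.5897 -0.2241  0.1625] [356. 271.]
side loop_bar 0.48 [ 0
[... 856 characters left out ...]
rist loupe 0.55 [0.5564 0.0696 0.0009] [287. 118.]
wrist marker 0.74 [ 0.5821 -0.2164  0.0014] [311. 324.]
wrist marker 0.65 [ 0.4231 -0.0194 -0.0008] [185. 190.]
{'t': 1.95, 'joint_positions': array([-0.0854,  0.1303,  1.4882, -0.    ,  1.523 , -0.0855]), 'dq': array([ 0.0003,  0.001 , -0.0007, -0.0003,  0.0016, -0.0002]), 'effort': array([  0.0002, -56.9304, -50.0852,  -0.0002,   0.0012,   0.    ]), 'position': array([0.6   , 0.    , 0.2483]), 'orientation': array([[-0.0001,  1.    ,  0.0001],
       [ 1.    ,  0.0001, -0.    ],
       [-0.    ,  0.0001, -1.    ]]), 'wrist_force': array([ 0.5776,  0.6229, -0.387 ]), 'moment': array([ 0.0628, -0.008 , -0.0457]), 'width': 0.9990239368736127}
```

View pics.

```bash
python3 - <<'E'
import cv2,numpy as np
a=cv2.imread('pics/scene0.png');b=cv2.imread('pics/side0.png')
cv2.imwrite('pics/crop_s.png',cv2.resize(a[90:350,210:430],None,fx=2.3,fy=2.3,interpolation=3))
cv2.imwrite('pics/crop_d.png',cv2.resize(b[70:390,200:440],None,fx=1.85,fy=1.85,interpolation=3))
E
```

```text
(no output)
```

View pics/scene0.png

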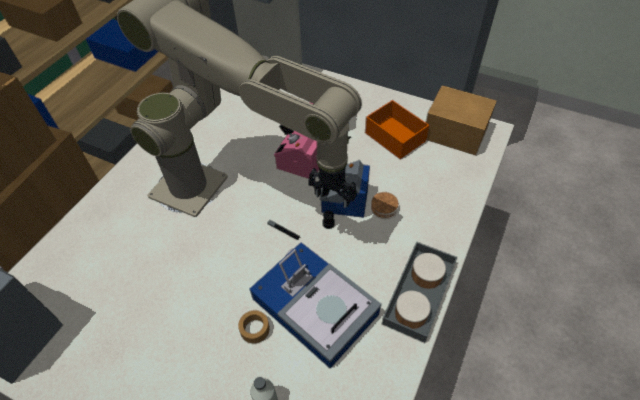

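View pics/wrist0.png

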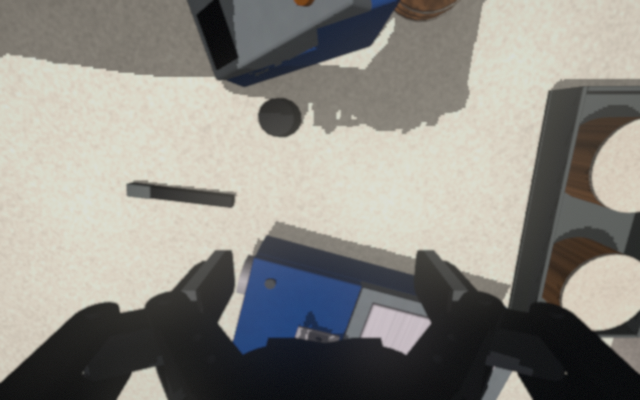

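```bash
sleep 1
```

```text
(no output)
```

View pics/crop_s.png

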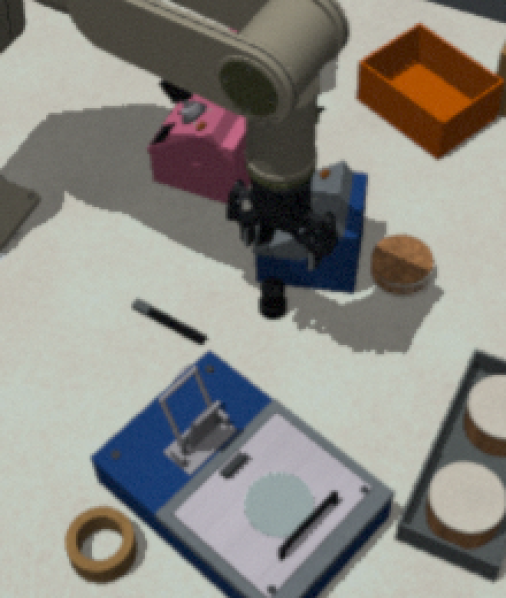

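View pics/crop_d.png

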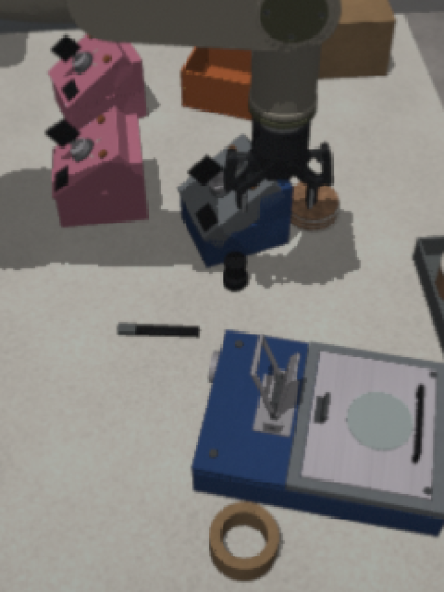

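The candidates for the key console are blue at scene (340,195) and side (312,161), pink at side (234,141), and a second pink at side (236,96). The description calls for the blue one. The latch has no rival: hinge at scene (296,280), loop leaning back with its bar at (287,257), keeper at (315,294). I'll move behind the loop first.

Request:
move_arm:
  targets:
    - {"tx": -5.5,"ty": -3,"fingers": 1}
    - {"tx": -5.5,"ty": -3,"fingers": 1}
    - {"tx": -5.4,"ty": -2.9,"fingers": 1}
    - {"wz": 0.125,"fingers": 1}
    - {"wz": 0.125,"fingers": 1}
  grip_force: 40

```text
$.targets[0]: bad value
```

```bash
cat > look.py <<'E'
from h import *
import sys
np.set_printoptions(precision=4,suppress=True)
tag=sys.argv[1]; cams=sys.argv[2].split(','); things=sys.argv[3].split(',') if len(sys.argv)>3 and sys.argv[3] else []
box=[int(v) for v in sys.argv[4].split(',')] if len(sys.argv)>4 else None
o=robot.observe(); print(o['t'],o['position'],o['orientation'].round(3).tolist(),o['joint_positions'],o['wrist_force'],o['width'])
for n in cams:
    im=viewer.snapshot(n)[:,:,::-1]
    if box and len(cams)==1: x0,x1,y0,y1=box
    else: x0,x1,y0,y1=(0,640,0,400)
    c=im[y0:y1,x0:x1]; s=min(800/c.shape[1],600/c.shape[0],4)
    cv2.imwrite(f'pics/{tag}_{n}.png',cv2.resize(c,None,fx=s,fy=s,interpolation=3))
    for th in things:
        for r in tip_of(th,n)[:2]:
            w=c2w(n,r['location']); d=w-np.array([.5795,-.219,0])
            print(n,th,round(r['conf'],2),w,'chx',d[0]*.969-d[1]*.247,'chy',d[0]*.247+d[1]*.969)
E
python3 look.py a side "loop_bar,lever_hinge,keeper" 280,440,170,340
```

```text
1.95 [0.6    0.     0.2483] [[-0.0, 1.0, 0.0], [1.0, 0.0, -0.0], [-0.0, 0.0, -1.0]] [-0.0854  0.1303  1.4882 -0.      1.523  -0.0855] [ 0.5776  0.6229 -0.387 ] 0.9990239368736127
side lever_hinge 0.84 [ 0.5778 -0.2189  0.0862] chx -0.001710547999365313 chy -0.0003299271081716274
side keeper 0.81 [ 0.6529 -0.235   0.0869] chx 0.07506289809873656 chy 0.002585591879702552
```

Request:
move_arm:
  targets:
    - {"tx": -5.5,"ty": -3,"tz": 0,"wx": 0,"wy": 0,"wz": 0,"fingers": 1}
    - {"tx": -5.5,"ty": -3,"tz": 0,"wx": 0,"wy": 0,"wz": 0,"fingers": 1}
    - {"tx": -5.4,"ty": -2.9,"tz": 0,"wx": 0,"wy": 0,"wz": 0,"fingers": 1}
    - {"tx": 0,"ty": 0,"tz": 0,"wx": 0,"wy": 0,"wz": 0.125,"fingers": 1}
    - {"tx": 0,"ty": 0,"tz": 0,"wx": 0,"wy": 0,"wz": 0.125,"fingers": 1}
  grip_force: 40

```text
t: 2.78
position: [0.5107, -0.1648, 0.2485]
orientation: [[0.254, 0.967, 0.0], [0.967, -0.254, -0.0], [0.0, 0.0, -1.0]]
wrist_force: [0.4, 0.6, -0.0]
width: -0.005
```

```bash
python3 look.py a side "loop_bar,lever_hinge,lever_tip" 260,460,160,340
```

```text
2.775 [ 0.5107 -0.1648  0.2485] [[0.254, 0.967, 0.0], [0.967, -0.254, -0.0], [0.0, 0.0, -1.0]] [-0.4078 -0.0417  1.665   0.0001  1.5179 -0.1515] [ 0.4483  0.6088 -0.0329] -0.005139690510661629
side loop_bar 0.64 [ 0.5491 -0.2062  0.1842] chx -0.03265799298578328 chy 0.004860114571794958
side lever_hinge 0.92 [ 0.5782 -0.2195  0.082 ] chx -0.0011317825358566772 chy -0.0008199057992047866
side lever_tip 0.97 [ 0.5927 -0.2222  0.1619] chx 0.01359930653115695 chy 0.00016196232617662985
```

View pics/a_side.png

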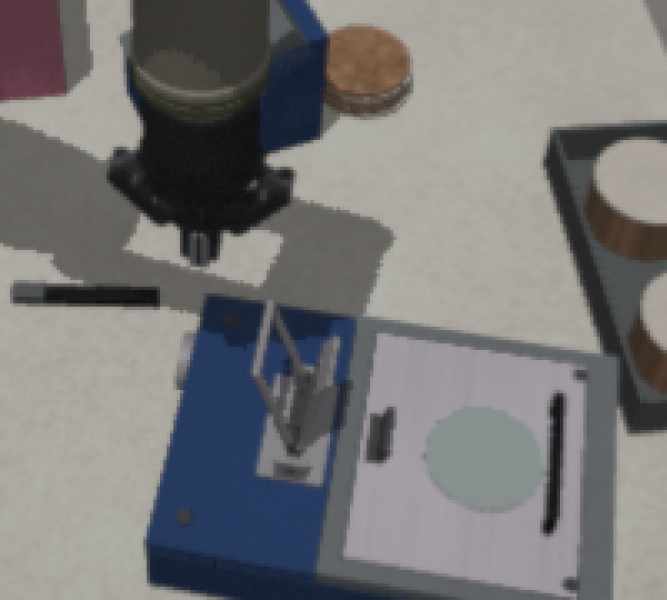

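The closed fingers, at (200,245) in the crop, hang behind the loop, whose bar is at (265,330). The lever at (320,390) leans slightly forward. Next I descend and push the loop's near arm.

Request:
move_arm:
  targets:
    - {"tx": 0,"ty": 0,"tz": 6.2,"wx": 0,"wy": 0,"wz": 0,"fingers": 1}
    - {"tx": 0,"ty": 2.4,"tz": 0,"wx": 0,"wy": 0,"wz": 0,"fingers": 1}
    - {"tx": 0,"ty": 2.4,"tz": 0,"wx": 0,"wy": 0,"wz": 0,"fingers": 1}
    - {"tx": 0,"ty": 2.4,"tz": 0,"wx": 0,"wy": 0,"wz": 0,"fingers": 1}
    - {"tx": 0,"ty": 2.4,"tz": 0,"wx": 0,"wy": 0,"wz": 0,"fingers": 1}

```text
t: 3.6
position: [0.605, -0.1872, 0.1861]
orientation: [[0.244, 0.97, -0.0], [0.97, -0.244, 0.0], [-0.0, -0.0, -1.0]]
wrist_force: [0.8, -0.7, -0.1]
width: -0.005
```

```bash
python3 look.py b side "loop_bar,lever_hinge,lever_tip" 260,460,160,340
```

```text
3.6 [ 0.605  -0.1872  0.1861] [[0.244, 0.97, -0.0], [0.97, -0.244, 0.0], [-0.0, -0.0, -1.0]] [-0.381   0.2541  1.4626 -0.0001  1.425  -0.1346] [ 0.7822 -0.6905 -0.0644] -0.005375764260965264
side loop_bar 0.63 [ 0.6142 -0.228   0.182 ] chx 0.03579695811644796 chy -0.00011162412323432666
side loop_bar 0.38 [ 0.5807 -0.2139 -0.0003] chx -0.0001086372090535442 chy 0.0051999069509491335
side lever_hinge 0.57 [ 0.5793 -0.2201  0.0835] chx 4.078962125220759e-05 chy -0.0011391514727379448
side lever_tip 0.56 [ 0.5903 -0.2238  0.1597] chx 0.01161947404608497 chy -0.001972824563061692
```

View pics/b_side.png

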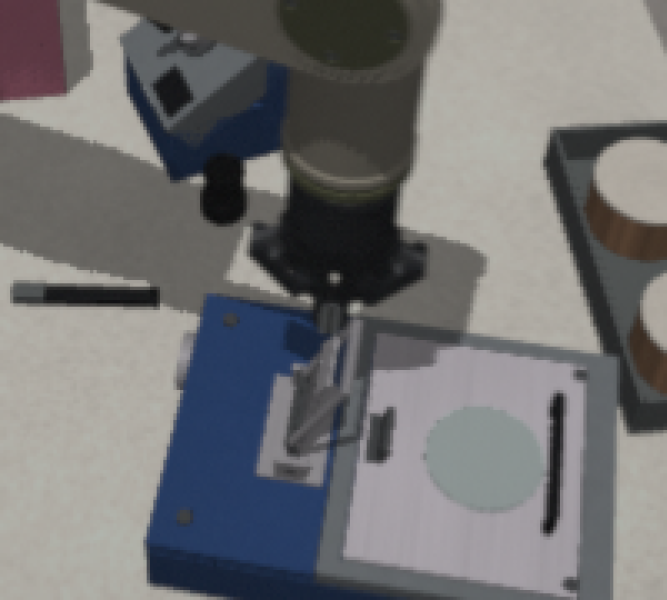

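Request:
move_arm:
  targets:
    - {"tx": 0,"ty": 0.5,"tz": 0,"wx": 0,"wy": 0,"wz": 0,"fingers": 1}
    - {"tx": 0,"ty": 0,"tz": -4,"wx": 0,"wy": 0,"wz": 0,"fingers": 1}
    - {"tx": 0,"ty": 3.5,"tz": 0,"wx": 0,"wy": 0,"wz": 0,"fingers": 1}
    - {"tx": -3.7,"ty": 0,"tz": 0,"wx": 0,"wy": 0,"wz": 0,"fingers": 1}
    - {"tx": 0,"ty": 0,"tz": 0,"wx": 0,"wy": 0,"wz": 0,"fingers": 1}

```text
t: 4.42
position: [0.633, -0.2353, 0.2262]
orientation: [[0.249, 0.968, -0.001], [0.968, -0.249, -0.001], [-0.001, -0.0, -1.0]]
wrist_force: [0.1, 0.3, 0.5]
width: 0.002
```

```bash
python3 look.py c side "loop_bar,keeper,lever_tip" 260,460,160,340
```

```text
4.425 [ 0.633  -0.2353  0.2262] [[0.249, 0.968, -0.001], [0.968, -0.249, -0.001], [-0.001, -0.0, -1.0]] [-0.4314  0.3432  1.2821 -0.0009  1.5164 -0.1795] [0.1298 0.3295 0.5009] 0.0016327151772575687
side loop_bar 0.78 [ 0.6556 -0.2416  0.0804] chx 0.07934610039422593 chy -0.003104748761302078
side keeper 0.97 [ 0.6503 -0.236   0.0865] chx 0.07278565254847087 chy 0.0010422136462834922
side lever_tip 0.66 [ 0.576  -0.2185  0.0802] chx -0.0035340406696314926 chy -0.0004252247947670264
side lever_tip 0.62 [ 0.59   -0.222   0.1639] chx 0.010941095632919296 chy -0.0002841551836685269
```

View pics/c_side.png

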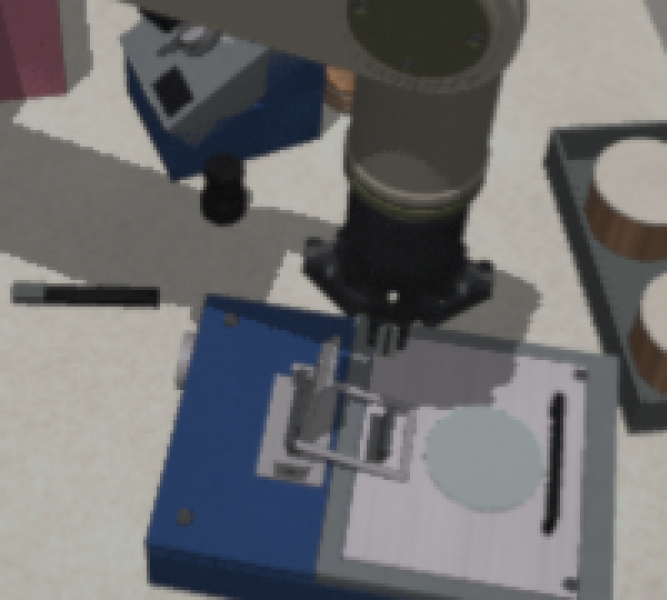

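The loop is over the keeper, with the bar at (408,440) beyond the lip at (380,430). The lever is still upright at (320,375). Now I come down in front of the lever and push it towards the robot.

Request:
move_arm:
  targets:
    - {"tx": 0.2,"ty": 0,"tz": 3.25,"wx": 0,"wy": 0,"wz": 0,"fingers": 1}
    - {"tx": 0,"ty": 0,"tz": 3.25,"wx": 0,"wy": 0,"wz": 0,"fingers": 1}
    - {"tx": 0,"ty": -3.4,"tz": 0,"wx": 0,"wy": 0,"wz": 0,"fingers": 1}
    - {"tx": 0,"ty": -1.8,"tz": 0,"wx": 0,"wy": 0,"wz": 0,"fingers": 1}
    - {"tx": 0,"ty": -1.7,"tz": 0.5,"wx": 0,"wy": 0,"wz": 0,"fingers": 1}

```text
t: 5.25
position: [0.5674, -0.2132, 0.1569]
orientation: [[0.246, 0.969, 0.001], [0.969, -0.246, -0.0], [0.0, 0.001, -1.0]]
wrist_force: [0.7, -0.4, -0.2]
width: -0.001
```

```bash
python3 look.py d side "loop_bar,keeper,lever_tip" 260,460,160,340
```

```text
5.25 [ 0.5674 -0.2132  0.1569] [[0.246, 0.969, 0.001], [0.969, -0.246, -0.0], [0.0, 0.001, -1.0]] [-0.4442  0.204   1.5754  0.0004  1.3608 -0.1955] [ 0.6732 -0.4175 -0.1792] -0.0011504213690176914
side loop_bar 0.68 [ 0.6506 -0.2382  0.0806] chx 0.07362753031539669 chy -0.0010427327595651063
side loop_bar 0.43 [ 0.5816 -0.2136  0.001 ] chx 0.0007156717305178328 chy 0.0057458950212388804
side keeper 0.61 [ 0.6516 -0.2349  0.0836] chx 0.07376936690631658 chy 0.002391897325566472
side lever_tip 0.86 [ 0.5467 -0.213   0.1578] chx -0.033255636717553425 chy -0.002247467136201691
```

View pics/d_side.png

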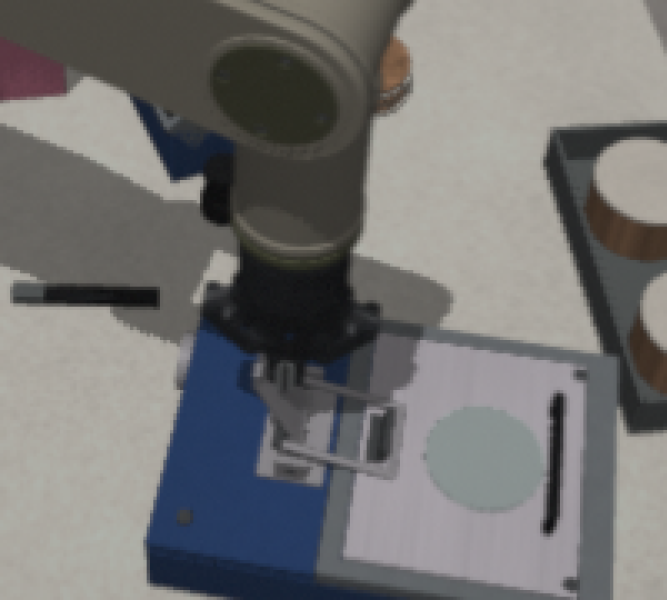

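The lever is following at about 66 degrees, pinned by the fingers at (280,375), and the bar has drawn back onto the keeper. I continue down.

Request:
move_arm:
  targets:
    - {"tx": 0,"ty": -1.5,"tz": 1.0,"wx": 0,"wy": 0,"wz": 0,"fingers": 1}
    - {"tx": 0,"ty": -1.2,"tz": 1.4,"wx": 0,"wy": 0,"wz": 0,"fingers": 1}
    - {"tx": 0,"ty": -0.6,"tz": 1.4,"wx": 0,"wy": 0,"wz": 0,"fingers": 1}
    - {"tx": 0,"ty": -0.3,"tz": 1.2,"wx": 0,"wy": 0,"wz": 0,"fingers": 1}
    - {"tx": 0,"ty": 0,"tz": 0,"wx": 0,"wy": 0,"wz": 0,"fingers": 1}

```text
t: 6.08
position: [0.5335, -0.2056, 0.1074]
orientation: [[0.247, 0.969, 0.002], [0.969, -0.247, -0.001], [-0.0, 0.002, -1.0]]
wrist_force: [-3.6, 1.9, 9.5]
width: -0.001
```

```bash
python3 look.py e side "loop_bar,keeper,lever_tip" 260,460,160,340
```

```text
6.075 [ 0.5335 -0.2056  0.1074] [[0.247, 0.969, 0.002], [0.969, -0.247, -0.001], [-0.0, 0.002, -1.0]] [-0.4575  0.1643  1.7155  0.0001  1.2598 -0.2077] [-3.5522  1.9301  9.5094] -0.0005915091576057144
side loop_bar 0.64 [ 0.6471 -0.2383  0.0792] chx 0.07023949066238945 chy -0.002023262531724593
side loop_bar 0.24 [0.703  0.2168 0.002 ] chx 0.012032170431382716 chy 0.45284252713286777
side keeper 0.63 [ 0.6444 -0.234   0.0824] chx 0.06661439991106903 chy 0.0015075107830482912
side keeper 0.59 [ 0.6504 -0.2367  0.0825] chx 0.07309085683393585 chy 0.0003736010338152747
```

View pics/e_side.png

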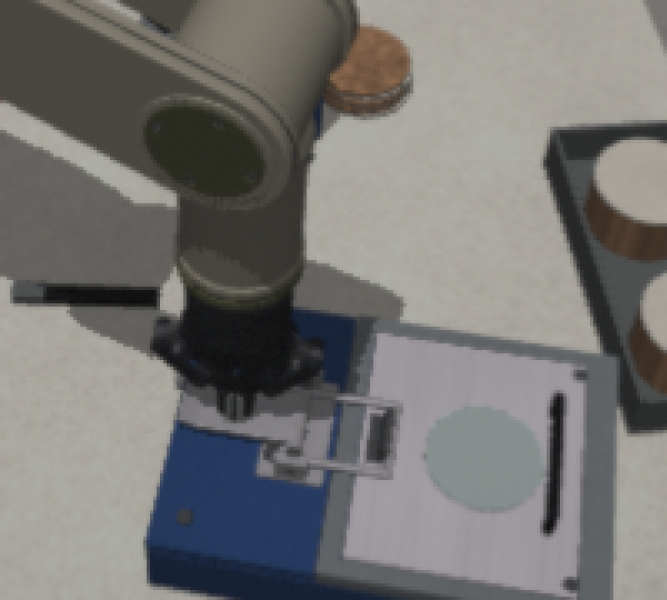

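Request:
move_arm:
  targets:
    - {"tx": 0,"ty": -0.2,"tz": 0.2,"wx": 0,"wy": 0,"wz": 0,"fingers": 1}
    - {"tx": 0,"ty": 0,"tz": 0.2,"wx": 0,"wy": 0,"wz": 0,"fingers": 1}
    - {"tx": 0,"ty": 0,"tz": 0.2,"wx": 0,"wy": 0,"wz": 0,"fingers": 1}
    - {"tx": 0,"ty": 0,"tz": 0,"wx": 0,"wy": 0,"wz": 0,"fingers": 1}
    - {"tx": 0,"ty": 0,"tz": 0,"wx": 0,"wy": 0,"wz": 0,"fingers": 1}

```text
t: 6.9
position: [0.5337, -0.2057, 0.1069]
orientation: [[0.247, 0.969, 0.006], [0.969, -0.247, -0.002], [-0.001, 0.006, -1.0]]
wrist_force: [-14.4, 8.6, 44.3]
width: -0.004
```

A hard stop at 44 N: the lever is down. I retract, turning towards the key orientation.

Request:
move_arm:
  targets:
    - {"tx": 0,"ty": 0,"tz": -6,"wx": 0,"wy": 0,"wz": 0,"fingers": 1}
    - {"tx": 0,"ty": 0,"tz": -6,"wx": 0,"wy": 0,"wz": -0.18,"fingers": 1}
    - {"tx": 0,"ty": 0,"tz": -6,"wx": 0,"wy": 0,"wz": -0.18,"fingers": -1}
    - {"tx": 0,"ty": 0,"tz": 0,"wx": 0,"wy": 0,"wz": -0.18,"fingers": -1}
    - {"tx": 0,"ty": 0,"tz": 0,"wx": 0,"wy": 0,"wz": -0.18,"fingers": -1}

```text
t: 7.52
position: [0.5315, -0.2052, 0.2814]
orientation: [[-0.458, 0.889, 0.002], [0.889, 0.458, -0.001], [-0.002, 0.001, -1.0]]
wrist_force: [-0.7, 0.1, -1.2]
width: 0.638
```

```bash
python3 look.py f side,scene "loop_bar,keeper,lever_tip,lid,key_head,console"
python3 - <<'E'
import cv2
a=cv2.imread('pics/f_side.png');print(a.shape)
c=a[int(100*1.25):int(340*1.25),int(260*1.25):int(460*1.25)]
cv2.imwrite('pics/f_crop.png',cv2.resize(c,None,fx=2,fy=2,interpolation=3))
E
```

```text
7.525 [ 0.5315 -0.2052  0.2814] [[-0.458, 0.889, 0.002], [0.889, 0.458, -0.001], [-0.002, 0.001, -1.0]] [-0.4583  0.0346  1.5292 -0.      1.5753 -0.9344] [-0.7154  0.1162 -1.1876] 0.6377105560304246
side loop_bar 0.63 [ 0.6465 -0.2363  0.0814] chx 0.06923722033352105 chy -0.0002445489162061741
side keeper 0.57 [ 0.651  -0.2368  0.0893] chx 0.07370438029085205 chy 0.0004409803326458385
side lever_tip 0.82 [ 0.5054 -0.1979  0.0897] chx -0.0770490641531756 chy 0.0021723360806063484
side lever_tip 0.61 [ 0.6498 -0.2343  0.0817] chx 0.07191939458448014 chy 0.002512978272490354
side lid 0.74 [ 0.7062 -0.2508  0.0566] chx 0.13059517527570472 chy 0.0005113738138957553
side key_head 0.7 [ 0.5373  0.1752 -0.0026] chx -0.1382128464296951 chy 0.37154272058740084
side key_head 0.68 [0.2781 0.2789 0.1627] chx -0.41503335633580213 chy 0.4079774618569131
side console 0.7 [0.3045 0.2859 0.0008] chx -0.3911983131680382 chy 0.42132917591857316
side console 0.62 [0.2946 0.5417 0.001 ] chx -0.46393356778091455 chy 0.6667795066832481
scene loop_bar 0.71 [0.5117 0.1718 0.1652] chx -0.1622570258954832 chy 0
[... 170 characters left out ...]
765994421104 chy -0.0031202872454016324
scene lever_tip 0.71 [ 0.508  -0.2006  0.0833] chx -0.07384441527224465 chy 0.0001500246274097304
scene lever_tip 0.24 [ 0.4184 -0.0245  0.001 ] chx -0.20415469518122628 chy 0.1486575346756183
scene lid 0.76 [ 0.7054 -0.258   0.0587] chx 0.13164897397439018 chy -0.006739860702220286
scene key_head 0.7 [0.2727 0.5331 0.1612] chx -0.48309762887404634 chy 0.6530223082703889
scene key_head 0.49 [0.5078 0.1704 0.162 ] chx -0.1656234727562773 chy 0.35967508388102004
scene console 0.96 [ 0.3095  0.2863 -0.0019] chx -0.3864767546177674 chy 0.42295060870633916
scene console 0.88 [0.5394 0.1788 0.0019] chx -0.137122197356652 chy 0.37557705632257743
(500, 800, 3)
```

View pics/f_crop.png

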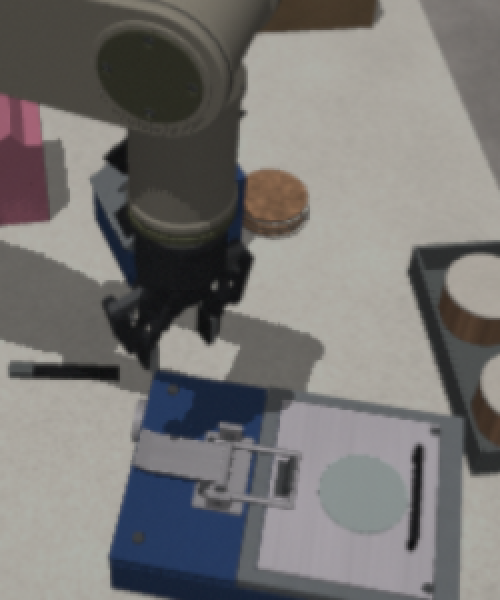

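View pics/f_scene.png

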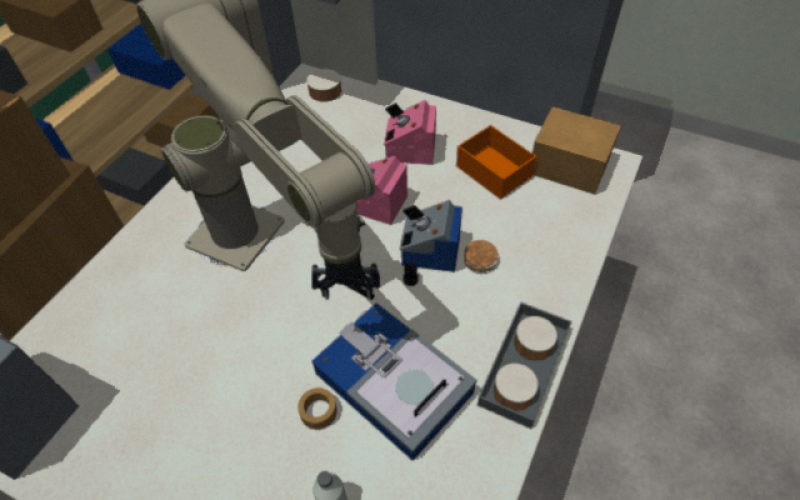

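The latch is closed: the lever lies flat at (180,455), the loop is taut on the keeper at (285,475), and the lid is in place. The blue console is clear in the scene view at (430,235). I'll fit its yaw and make a close crop.

```bash
python3 - <<'E'
from h import *
from scipy.optimize import minimize
im=viewer.snapshot('scene'); n='scene'
ms=silhouettes('console',n); 
u0=proj(n,[0.539,0.176,0.08])[0]
m=None
for r in ms:
    ys,xs=np.nonzero(r['mask']); print(r['conf'],xs.mean(),ys.mean(),len(xs))
    if np.hypot(xs.mean()-u0[0],ys.mean()-u0[1])<15 and m is None: m=r['mask']
kh=silhouettes('key_head',n)
for r in kh:
    ys,xs=np.nonzero(r['mask']); print('key',r['conf'],xs.mean(),ys.mean(),len(xs))
c=im[140:240,300:400,::-1]; cv2.imwrite('pics/g_crop.png',cv2.resize(c,None,fx=6,fy=6,interpolation=3))
if m is not None:
    import itertools
    def model(p,D,W):
        x,y,a=p; xb=0.04/np.tan(np.radians(35)); xf=xb-D
        pr=[(xf,0),(xf,0.12+xf*np.tan(np.radians(35))),(xb,0.16),(xb,0)]
        P=[[X,s*W/2,Z] for X,Z in pr for s in(-1,1)]
        # stem+head
        ca,sa=np.cos(a),np.sin(a); P=np.array(P)
        Pw=np.c_[x+ca*P[:,0]-sa*P[:,1],y+sa*P[:,0]+ca*P[:,1],P[:,2]]
        return Pw
    def cost(p,D,W):
        uv=proj(n,model(p,D,W)); h=cv2.convexHull(uv.astype(np.float32)*8).astype(np.int32)
        k=np.zeros((400,640),np.uint8); cv2.fillConvexPoly(k,h,1,shift=3)
        return (k.astype(bool)^m).sum()
    for D,W in((.155,.13),(.13,.155)):
        best=None
        for a in np.radians(range(-10,36,5)):
            r=minimize(cost,[.539,.176,a],args=(D,W),method='Nelder-Mead',options=dict(initial_simplex=[[.539,.176,a],[.547,.176,a],[.539,.184,a],[.539,.176,a+.15]]))
            if best is None or r.fun<best.fun: best=r
        print(D,W,best.x,np.degrees(best.x[2]),best.fun,m.sum())
E
```

```text
0.87 345.10418482999125 188.81560592850914 2294
0.75 308.04246575342466 152.3595890410959 1460
0.55 328.57176196032674 106.15577596266044 1714
key 0.58 315.0344827586207 88.33620689655173 116
0.155 0.13 [0.57162763 0.19715003 0.24932685] 14.285376378082187 281.0 2294
0.13 0.155 [0.56195372 0.19791835 0.1244311 ] 7.129376881426928 386.0 2294
```

View pics/g_crop.png

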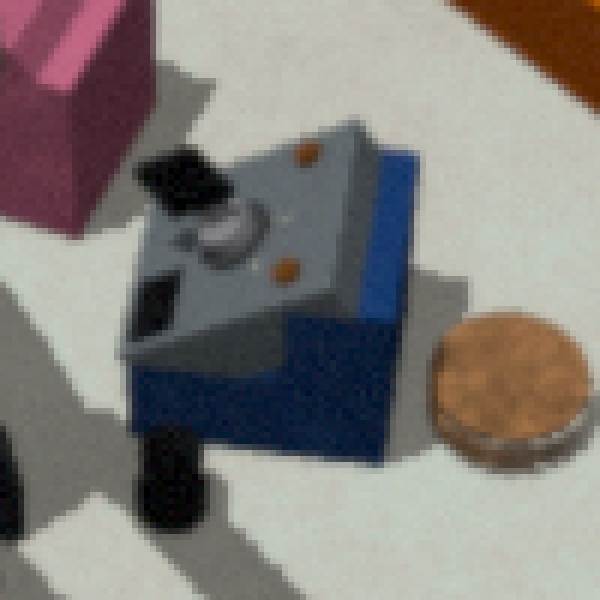

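The crop shows the blue console with its black key head at (185,180), barrel at (230,235), loupe at (170,480) and disc stack at (510,380). This is the right one, not the pink. I'll plan the pregrasp, from which the wrist camera will look at the key.

```bash
cat > plan.py <<'E'
from h import *
from scipy.spatial.transform import Rotation as Ro
def keyR(psi,th=0):
    z=-np.array([-np.sin(np.radians(35))*np.cos(psi),-np.sin(np.radians(35))*np.sin(psi),np.cos(np.radians(35))])
    y=np.array([-np.sin(psi),np.cos(psi),0]); x=np.cross(y,z)
    return np.c_[x,y,z]@Ro.from_rotvec([0,0,th]).as_matrix()
def plan(p1,R1,n,split=None,p0=None,R0=None):
    o=robot.observe(); p=np.array(o['position']) if p0 is None else p0; R=np.array(o['orientation']) if R0 is None else R0
    U,_,V=np.linalg.svd(R); R=U@V
    for i in range(n):
        k=n-i
        rv=Ro.from_matrix(R.T@R1).as_rotvec()/k; s=R.T@(p1-p)/k*100
        s=s.round(2); rv=rv.round(3)
        print(dict(tx=s[0],ty=s[1],tz=s[2],wx=rv[0],wy=rv[1],wz=rv[2]))
        p=p+R@s/100; R=R@Ro.from_rotvec(rv).as_matrix()
    return p,R
E
python3 - <<'E'
from plan import *
psi=np.radians(12); R=keyR(psi); print(R.round(3).tolist())
pk=np.array([.511,.1705,.164]); plan(pk-R[:,2]*.13,R,10)
E
```

```text
[[-0.801, -0.208, 0.561], [-0.17, 0.978, 0.119], [-0.574, 0.0, -0.819]]
{'tx': np.float64(3.63), 'ty': np.float64(0.8), 'tz': np.float64(0.1), 'wx': np.float64(-0.04), 'wy': np.float64(-0.052), 'wz': np.float64(-0.127)}
{'tx': np.float64(3.5), 'ty': np.float64(1.26), 'tz': np.float64(-0.05), 'wx': np.float64(-0.04), 'wy': np.float64(-0.052), 'wz': np.float64(-0.127)}
{'tx': np.float64(3.3), 'ty': np.float64(1.69), 'tz': np.float64(-0.16), 'wx': np.float64(-0.04), 'wy': np.float64(-0.052), 'wz': np.float64(-0.127)}
{'tx': np.float64(3.05), 'ty': np.float64(2.11), 'tz': np.float64(-0.25), 'wx': np.float64(-0.04), 'wy': np.float64(-0.052), 'wz': np.float64(-0.127)}
{'tx': np.float64(2.75), 'ty': np.float64(2.49), 'tz': np.float64(-0.31), 'wx': np.float64(-0.04), 'wy': np.float64(-0.052), 'wz': np.float64(-0.127)}
{'tx': np.float64(2.39), 'ty': np.float64(2.82), 'tz': np.float64(-0.34), 'wx': np.float64(-0.04), 'wy': np.float64(-0.052), 'wz': np.float64(-0.126)}
{'tx': np.float64(2.0), 'ty': np.float64(3.12), 'tz': np.float64(-0.34), 'wx': np.float64(-0.04), 'wy': np.float64(-0.052), 'wz': np.float64(-0.127)}
{'tx': np.float64(1.57), 'ty': np.float64(3.35), 'tz': np.float64(-0.3), 'wx': np.float64(-0.04), 'wy': np.float64(-0.052), 'wz': np.float64(-0.126)}
{'tx': np.float64(1.12), 'ty': np.float64(3.54), 'tz': np.float64(-0.23), 'wx': np.float64(-0.04), 'wy': np.float64(-0.052), 'wz': np.float64(-0.127)}
{'tx': np.float64(0.65), 'ty': np.float64(3.65), 'tz': np.float64(-0.14), 'wx': np.float64(-0.039), 'wy': np.float64(-0.052), 'wz': np.float64(-0.126)}
```

Request:
move_arm:
  targets:
    - {"tx": 3.6,"ty": 0.8,"tz": 0.1,"wx": -0.04,"wy": -0.052,"wz": -0.127,"fingers": -1}
    - {"tx": 3.5,"ty": 1.3,"tz": 0,"wx": -0.04,"wy": -0.052,"wz": -0.127,"fingers": -1}
    - {"tx": 3.3,"ty": 1.7,"tz": -0.2,"wx": -0.04,"wy": -0.052,"wz": -0.127,"fingers": -1}
    - {"tx": 3.0,"ty": 2.1,"tz": -0.3,"wx": -0.04,"wy": -0.052,"wz": -0.127,"fingers": -1}
    - {"tx": 2.8,"ty": 2.5,"tz": -0.3,"wx": -0.04,"wy": -0.052,"wz": -0.127,"fingers": -1}

```text
t: 9.0
position: [0.4844, -0.0237, 0.2759]
orientation: [[-0.849, 0.423, 0.317], [0.434, 0.9, -0.039], [-0.302, 0.105, -0.948]]
wrist_force: [0.1, 0.7, 0.5]
width: 1.0
```

Request:
move_arm:
  targets:
    - {"tx": 2.4,"ty": 2.8,"tz": -0.3,"wx": -0.04,"wy": -0.052,"wz": -0.127,"fingers": -1}
    - {"tx": 2.0,"ty": 3.1,"tz": -0.3,"wx": -0.04,"wy": -0.052,"wz": -0.127,"fingers": -1}
    - {"tx": 1.6,"ty": 3.4,"tz": -0.3,"wx": -0.04,"wy": -0.052,"wz": -0.127,"fingers": -1}
    - {"tx": 1.1,"ty": 3.5,"tz": -0.2,"wx": -0.04,"wy": -0.052,"wz": -0.127,"fingers": -1}
    - {"tx": 0.6,"ty": 3.6,"tz": -0.1,"wx": -0.04,"wy": -0.052,"wz": -0.127,"fingers": -1}

```text
t: 9.62
position: [0.443, 0.1574, 0.2695]
orientation: [[-0.801, -0.214, 0.559], [-0.177, 0.977, 0.12], [-0.572, -0.003, -0.82]]
wrist_force: [9.1, 5.0, 9.0]
width: 1.006
```

```bash
python3 look.py i wrist,side "key_head,console"
```

```text
9.625 [0.443  0.1574 0.2695] [[-0.801, -0.214, 0.559], [-0.177, 0.977, 0.12], [-0.572, -0.003, -0.82]] [ 0.2472 -0.8932  2.3437 -0.0226  1.0826 -1.5361] [9.0577 4.9559 8.9904] 1.0055711349042178
wrist key_head 0.66 [0.509  0.1707 0.1608] chx -0.1645274770951426 chy 0.3601744855267762
wrist console 0.96 [0.5408 0.1854 0.0007] chx -0.1373557184909881 chy 0.38229097193549927
side key_head 0.48 [0.5126 0.1711 0.1636] chx -0.1611736473719897 chy 0.36150880080593173
side console 0.94 [0.3042 0.2858 0.0028] chx -0.39146617128190186 chy 0.4211400405813496
side console 0.7 [ 0.5366  0.1767 -0.0044] chx -0.13933918178463062 chy 0.37279326073882235
```

View pics/i_wrist.png

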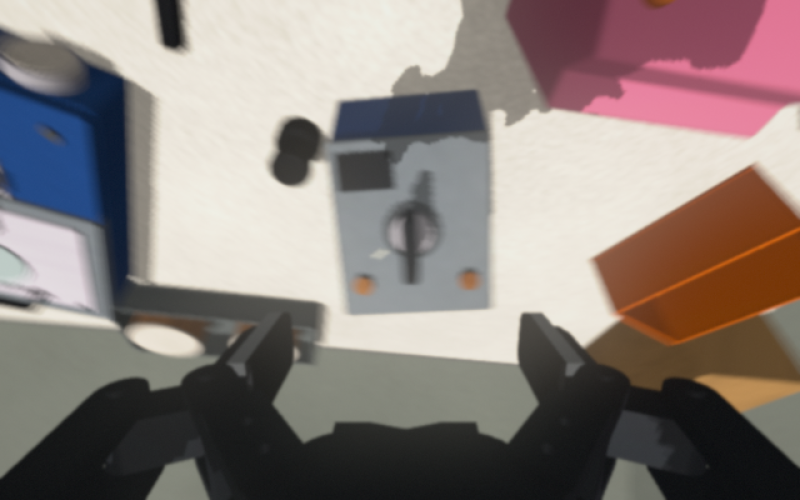

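View pics/i_side.png

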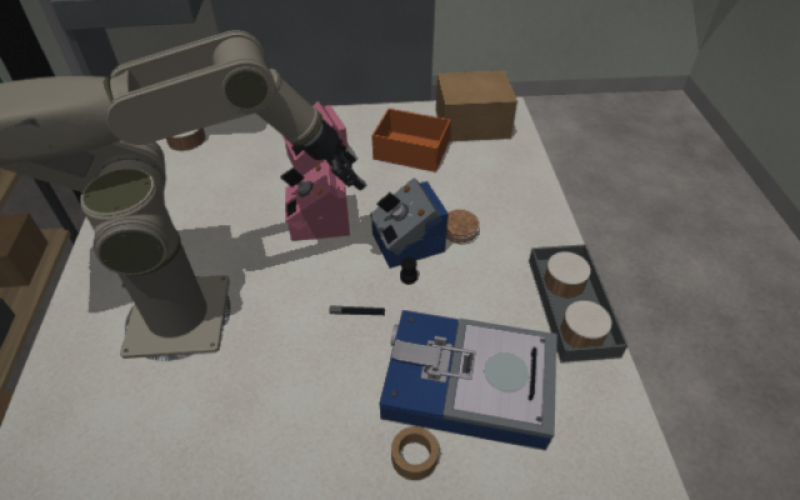

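The wrist view shows the key edge-on at (411,245), the barrel at (412,230) and the screws at (365,285) and (469,280). The console is turned a few degrees relative to the tool. Joint 2 is at its lower limit, so I go forward next. First I compute the yaw.

```bash
python3 - <<'E'
from plan import *
np.set_printoptions(precision=4,suppress=True)
n='wrist'; R,t,K,d=cam(n); C=-R.T@t; print('cam',C, 'axes',R.round(3).tolist())
def ray(u):
    v=cv2.undistortPoints(np.array([[u]],float),K,d).reshape(2); w=R.T@np.r_[v,1]; return w
def hit(u,psi,off):
    z=-keyR(psi)[:,2]; o=np.array([.539,.178,.12])+z*off
    w=ray(u); return C+w*(z@(o-C))/(z@w)
for psi in np.radians([12,15]):
    f=lambda a,b:(hit(np.array(b)/1.25,psi,0)-hit(np.array(a)/1.25,psi,0))
    for nm,a,b in (('screws',(365,285),(469,280)),('back',(350,313),(490,306)),('left',(340,190),(350,313)),('right',(488,150),(490,306))):
        v=f(a,b); Rk=keyR(psi); print(nm,v,'in key frame(x,y)',-(Rk[:,0]@v),Rk[:,1]@v)
    m=hit(np.array([417,282.5])/1.25,psi,0); print('mid screws',m)
    # head: top edge at 74mm
    for u in((411,283),(412,215)): print('head',hit(np.array(u)/1.25,psi,.074))
E
python3 - <<'E'
import cv2
a=cv2.imread('pics/i_wrist.png')[100:330,300:520]
cv2.imwrite('pics/i_crop.png',cv2.resize(a,None,fx=2.5,fy=2.5,interpolation=3))
E
```

```text
cam [0.3189 0.1298 0.3354] axes [[-0.21, 0.978, -0.001], [0.623, 0.135, 0.77], [0.753, 0.161, -0.638]]
screws [-0.0224  0.0864 -0.0027] in key frame(x,y) -0.004781156666162147 0.08918345982614659
back [-0.031   0.1186 -0.004 ] in key frame(x,y) -0.00695209517746876 0.12248379999269411
left [0.0849 0.0223 0.0614] in key frame(x,y) 0.10702800692928714 0.004168645496235669
right [0.1032 0.0319 0.0753] in key frame(x,y) 0.13133582096415602 0.009748189998038795
mid screws [0.5762 0.1953 0.148 ]
head [0.515  0.1757 0.1936]
head [0.4792 0.1684 0.168 ]
screws [-0.0246  0.0858 -0.0011] in key frame(x,y) -0.0019162811149640402 0.08922799859425432
back [-0.0343  0.1176 -0.0019] in key frame(x,y) -0.0033183340041987542 0.12251514772834814
left [0.0853 0.0224 0.0617] in key frame(x,y) 0.10764255177434909 -0.00041598030409271264
right [0.1024 0.0316 0.075 ] in key frame(x,y) 0.13071129291113387 0.004038352746752939
mid screws [0.576  0.1952 0.1482]
head [0.5149 0.1757 0.1936]
head [0.4791 0.1684 0.1681]
```

View pics/i_crop.png

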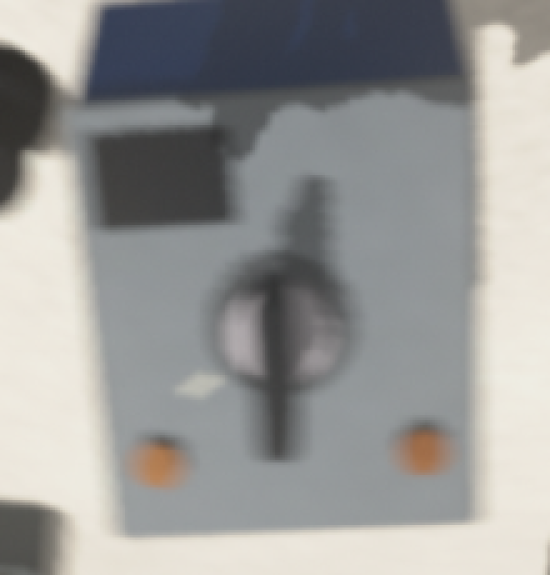

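```bash
python3 - <<'E'
from plan import *
np.set_printoptions(precision=4,suppress=True)
n='wrist'; R,t,K,d=cam(n); C=-R.T@t
psi=0.27; Rk=keyR(psi); z=-Rk[:,2]; ey=Rk[:,1]; ex=-Rk[:,0]
def hit(u,off):
    o=np.array([.539,.178,.12])+z*off
    v=cv2.undistortPoints(np.array([[u]],float),K,d).reshape(2); w=R.T@np.r_[v,1]
    return C+w*(z@(o-C))/(z@w)
def h(u,off): # crop px
    return hit((np.array(u)/2.5+[300,100])/1.25,off)
for nm,u,off in(('barrel',(282,322),.008),('headtopend',(278,460),.074),('headnear',(270,282),.074),('shadow',(315,180),0)):
    p=h(u,off); print(nm,p,'lat',p@ey,'along',p@ex)
for nm,p in(('net wrist',[.509,.1707,.1608]),('side',[.5126,.1711,.1636]),('side0',[.5133,.1698,.1651]),('scene',[.5078,.1704,.162])):
    p=np.array(p); print(nm,'lat',p@ey,'along',p@ex,'out',p@z)
print('origin out120',np.array([.539,.178,.12])@z+.052)
E
```

```text
barrel [0.5336 0.1819 0.1268] lat 0.033040719645275746 along 0.533732422424116
headtopend [0.5155 0.1759 0.1941] lat 0.03203584390503697 along 0.556674559483776
headnear [0.4786 0.1657 0.1673] lat 0.03205135520134106 along 0.5099632350752413
shadow [0.5002 0.1853 0.0952] lat 0.04519034431789687 along 0.490037354760555
net wrist lat 0.028749390735042457 along 0.5313706728571972 out -0.17576919684533296
side lat 0.02817466592150905 along 0.5359061939595796 out -0.17552683406239827
side0 lat 0.026735051750551214 along 0.5370351493619636 out -0.17448617526230786
scene lat 0.028780337190159266 along 0.5310460466203453 out -0.17407696160067482
origin out120 -0.1748913218667229
```

```bash
python3 - <<'E'
from plan import *
Rk=keyR(.27); z=-Rk[:,2]; ey=Rk[:,1]; ex=-Rk[:,0]
H=ex*.5335+ey*.0305+z*(-.1749); print(H)
p,R=plan(H+z*.045,Rk,5)
plan(H+z*.002,Rk,3,p0=p,R0=R)
E
```

```text
[0.50973362 0.17271945 0.16273334]
{'tx': np.float64(0.11), 'ty': np.float64(0.03), 'tz': np.float64(1.65), 'wx': np.float64(-0.007), 'wy': np.float64(-0.001), 'wz': np.float64(-0.01)}
{'tx': np.float64(0.11), 'ty': np.float64(0.02), 'tz': np.float64(1.65), 'wx': np.float64(-0.007), 'wy': np.float64(-0.0), 'wz': np.float64(-0.01)}
{'tx': np.float64(0.11), 'ty': np.float64(0.0), 'tz': np.float64(1.64), 'wx': np.float64(-0.007), 'wy': np.float64(-0.001), 'wz': np.float64(-0.009)}
{'tx': np.float64(0.12), 'ty': np.float64(-0.0), 'tz': np.float64(1.65), 'wx': np.float64(-0.007), 'wy': np.float64(-0.0), 'wz': np.float64(-0.01)}
{'tx': np.float64(0.12), 'ty': np.float64(-0.02), 'tz': np.float64(1.64), 'wx': np.float64(-0.007), 'wy': np.float64(-0.001), 'wz': np.float64(-0.009)}
{'tx': np.float64(-0.0), 'ty': np.float64(0.0), 'tz': np.float64(1.43), 'wx': np.float64(-0.0), 'wy': np.float64(0.0), 'wz': np.float64(-0.0)}
{'tx': np.float64(-0.0), 'ty': np.float64(0.0), 'tz': np.float64(1.44), 'wx': np.float64(-0.0), 'wy': np.float64(0.0), 'wz': np.float64(-0.0)}
{'tx': np.float64(-0.0), 'ty': np.float64(0.0), 'tz': np.float64(1.43), 'wx': np.float64(-0.0), 'wy': np.float64(0.0), 'wz': np.float64(-0.0)}
```

Request:
move_arm:
  targets:
    - {"tx": 0.11,"ty": 0,"tz": 1.65,"wx": -0.007,"wy": 0,"wz": -0.01,"fingers": -1}
    - {"tx": 0.11,"ty": 0,"tz": 1.65,"wx": -0.007,"wy": 0,"wz": -0.01,"fingers": -1}
    - {"tx": 0.11,"ty": 0,"tz": 1.65,"wx": -0.007,"wy": 0,"wz": -0.01,"fingers": -1}
    - {"tx": 0.12,"ty": 0,"tz": 1.65,"wx": -0.007,"wy": 0,"wz": -0.01,"fingers": -1}
    - {"tx": 0.12,"ty": 0,"tz": 1.65,"wx": -0.007,"wy": 0,"wz": -0.01,"fingers": -1}

```text
t: 10.55
position: [0.4856, 0.1649, 0.1991]
orientation: [[-0.791, -0.267, 0.551], [-0.22, 0.964, 0.152], [-0.572, -0.001, -0.821]]
wrist_force: [-0.1, 0.1, 1.4]
width: 1.003
```

```bash
python3 look.py j wrist "key_head"
python3 - <<'E'
from plan import *
Rk=keyR(.27); z=-Rk[:,2]; ey=Rk[:,1]; ex=-Rk[:,0]
H=ex*.5335+ey*.0305+z*(-.1749); print(proj('wrist',[H,H+z*.022+ex*.022,H+z*.022-ex*.022]).round()*1.25)
plan(H+z*.002,Rk,3)
E
```

```text
10.55 [0.4856 0.1649 0.1991] [[-0.791, -0.267, 0.551], [-0.22, 0.964, 0.152], [-0.572, -0.001, -0.821]] [ 0.201  -0.6847  2.361   0.0512  0.8586 -1.6621] [-0.0541  0.0735  1.3653] 1.0027333073414915
wrist key_head 0.98 [0.5101 0.1723 0.1595] chx -0.1639321302502661 chy 0.3619795288802013
[[405.   298.75]
 [405.   363.75]
 [406.25 268.75]]
{'tx': np.float64(-0.07), 'ty': np.float64(0.03), 'tz': np.float64(1.38), 'wx': np.float64(-0.0), 'wy': np.float64(-0.002), 'wz': np.float64(0.0)}
{'tx': np.float64(-0.07), 'ty': np.float64(0.04), 'tz': np.float64(1.37), 'wx': np.float64(-0.0), 'wy': np.float64(-0.002), 'wz': np.float64(0.0)}
{'tx': np.float64(-0.07), 'ty': np.float64(0.03), 'tz': np.float64(1.38), 'wx': np.float64(-0.001), 'wy': np.float64(-0.002), 'wz': np.float64(0.001)}
```

View pics/j_wrist.png

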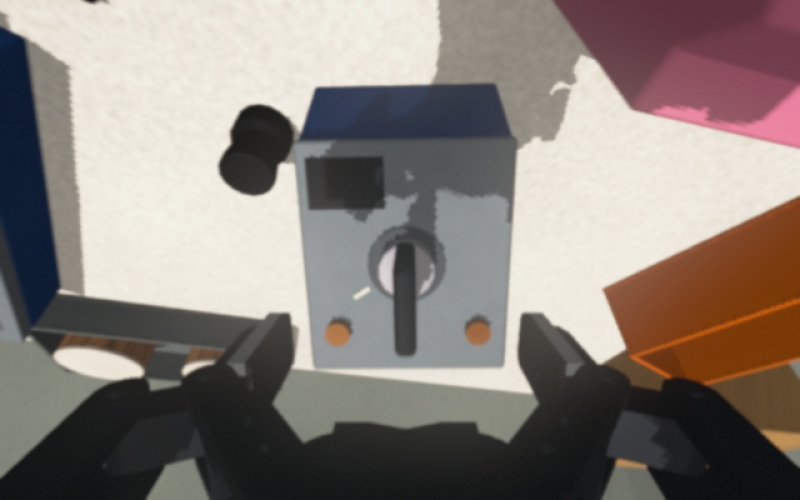

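The head, at (405,245)–(405,355), is square and centred between the jaws, and predicted and seen positions agree. I advance and close.

Request:
move_arm:
  targets:
    - {"tx": -0.1,"ty": 0,"tz": 1.4,"wx": 0,"wy": 0,"wz": 0,"fingers": -1}
    - {"tx": -0.1,"ty": 0,"tz": 1.4,"wx": 0,"wy": 0,"wz": 0,"fingers": -0.2}
    - {"tx": 0,"ty": 0,"tz": 1.3,"wx": 0,"wy": 0,"wz": 0,"fingers": 0.4}
    - {"tx": 0,"ty": 0,"tz": 0,"wx": 0,"wy": 0,"wz": 0,"fingers": 1}
    - {"tx": 0,"ty": 0,"tz": 0,"wx": 0,"wy": 0,"wz": 0,"fingers": 1}
  grip_force: 50

```text
t: 11.28
position: [0.5089, 0.1725, 0.1671]
orientation: [[-0.79, -0.269, 0.551], [-0.221, 0.963, 0.153], [-0.571, -0.001, -0.821]]
wrist_force: [-0.2, -3.4, 0.8]
width: 0.147
```

Request:
move_arm:
  targets:
    - {"tx": 0,"ty": 0,"tz": 0,"wx": 0,"wy": 0,"wz": 0,"fingers": 1}
    - {"tx": 0,"ty": 0,"tz": 0,"wx": 0,"wy": 0,"wz": 0,"fingers": 1}
    - {"tx": 0,"ty": 0,"tz": 0,"wx": 0,"wy": 0,"wz": 0,"fingers": 1}
    - {"tx": 0,"ty": 0,"tz": 0,"wx": 0,"wy": 0,"wz": 0,"fingers": 1}
    - {"tx": 0,"ty": 0,"tz": 0,"wx": 0,"wy": 0,"wz": 0,"fingers": 1}

```text
t: 11.9
position: [0.5091, 0.1717, 0.1673]
orientation: [[-0.79, -0.269, 0.551], [-0.222, 0.963, 0.151], [-0.572, -0.003, -0.82]]
wrist_force: [-1.2, -9.3, 2.0]
width: 0.11
```

```bash
python3 look.py k wrist,side "key_head,lever_tip,loop_bar"
```

```text
11.9 [0.5091 0.1717 0.1673] [[-0.79, -0.269, 0.551], [-0.222, 0.963, 0.151], [-0.572, -0.003, -0.82]] [ 0.2074 -0.5455  2.3365  0.0509  0.7436 -1.6629] [-1.2289 -9.2991  1.9836] 0.11022953566361364
wrist key_head 0.72 [0.5112 0.1694 0.1644] chx -0.1621608171502526 chy 0.35950219292192914
side key_head 0.76 [0.276  0.2855 0.1638] chx -0.41866508721139195 chy 0.4139388544703412
side key_head 0.66 [0.5119 0.1702 0.1661] chx -0.16159934216272093 chy 0.3604544142492976
side lever_tip 0.78 [ 0.5054 -0.201   0.0886] chx -0.07624669179222639 chy -0.000818585260718506
side lever_tip 0.26 [ 0.578  -0.2175  0.0815] chx -0.0018635976774376548 chy 0.0011222085013210235
side loop_bar 0.57 [ 0.6461 -0.2355  0.0793] chx 0.06859983449210215 chy 0.0005042291813048827
```

View pics/k_wrist.png

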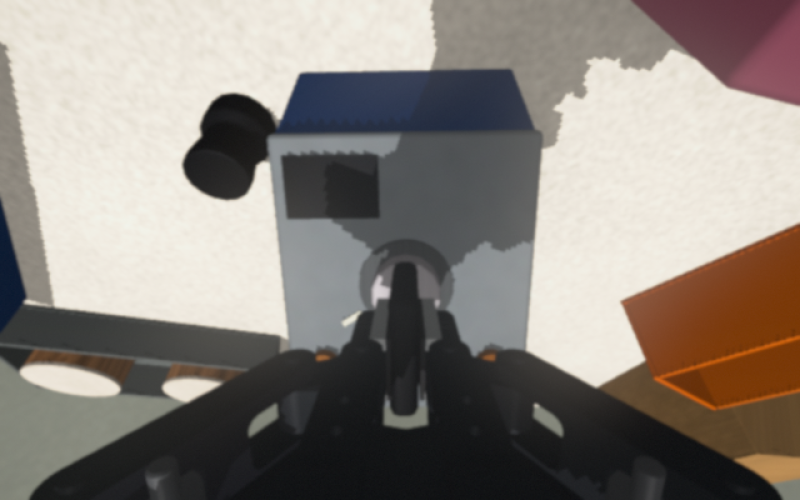

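View pics/k_side.png

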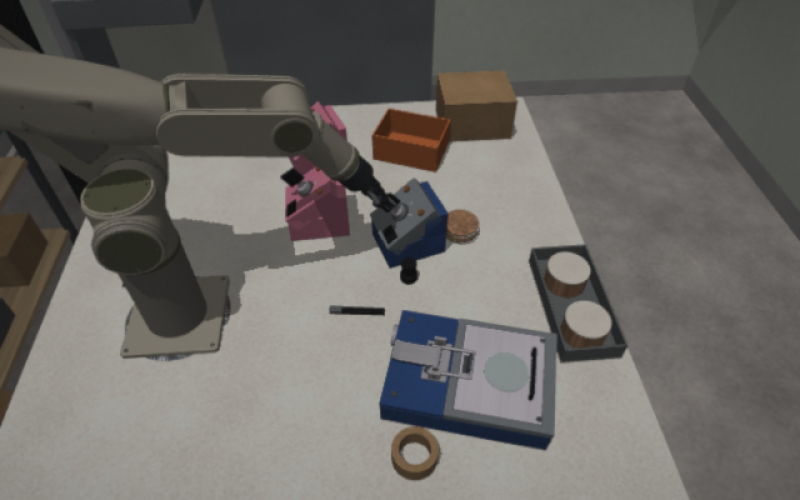

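The pads hold the head with a 9.4 mm opening. I shift slightly to relieve the side load, then turn the key.

Request:
move_arm:
  targets:
    - {"tx": 0.15,"ty": -0.15,"tz": 0,"wx": 0,"wy": 0,"wz": 0,"fingers": 1}
    - {"tx": 0,"ty": 0,"tz": 0,"wx": 0,"wy": 0,"wz": 0.15,"fingers": 1}
    - {"tx": 0,"ty": 0,"tz": 0,"wx": 0,"wy": 0,"wz": 0.15,"fingers": 1}
    - {"tx": 0,"ty": 0,"tz": 0,"wx": 0,"wy": 0,"wz": 0.15,"fingers": 1}
    - {"tx": 0,"ty": 0,"tz": 0,"wx": 0,"wy": 0,"wz": 0.15,"fingers": 1}
  grip_force: 70

```text
t: 12.92
position: [0.5089, 0.1711, 0.1671]
orientation: [[-0.802, 0.227, 0.553], [0.366, 0.918, 0.153], [-0.473, 0.325, -0.819]]
wrist_force: [6.3, -0.9, -1.5]
width: 0.106
```

```bash
python3 look.py l wrist "key_head"; python3 -c "
from h import *
o=robot.observe();print(o['moment'],o['orientation'][:,2]@o['moment'])"
```

```text
12.925 [0.5089 0.1711 0.1671] [[-0.802, 0.227, 0.553], [0.366, 0.918, 0.153], [-0.473, 0.325, -0.819]] [ 0.2038 -0.5493  2.3401  0.0567  0.7416 -1.065 ] [ 6.2768 -0.883  -1.498 ] 0.10629577841163292
wrist key_head 0.79 [0.5112 0.1717 0.1661] chx -0.1627230890783203 chy 0.36171853998905446
[ 0.23634205 -0.35041218  0.3210635 ] -0.18605239603391133
```

View pics/l_wrist.png

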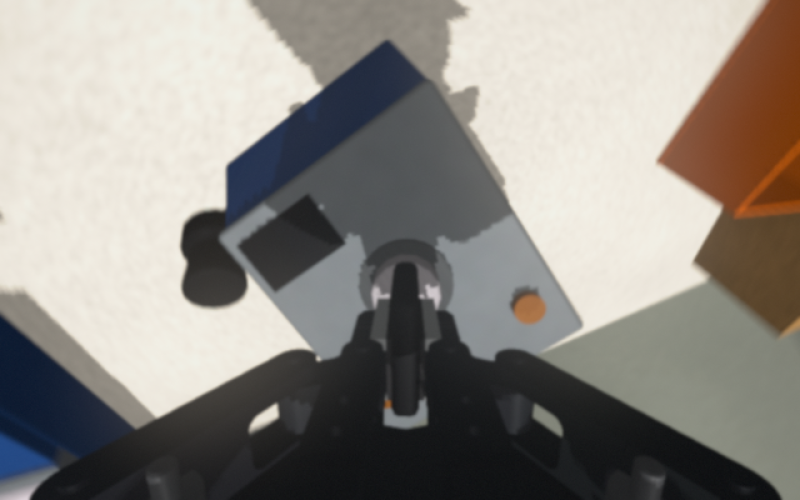

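The key follows the jaws: the head is still aligned at (405,340) and turned about 0.6 rad against a spring moment of −0.19 N m. I continue to START and hold.

Request:
move_arm:
  targets:
    - {"tx": 0,"ty": 0,"tz": 0,"wx": 0,"wy": 0,"wz": 0.15,"fingers": 1}
    - {"tx": 0,"ty": 0,"tz": 0,"wx": 0,"wy": 0,"wz": 0.15,"fingers": 1}
    - {"tx": 0,"ty": 0,"tz": 0,"wx": 0,"wy": 0,"wz": 0.13,"fingers": 1}
    - {"tx": 0,"ty": 0,"tz": 0,"wx": 0,"wy": 0,"wz": 0,"fingers": 1}
    - {"tx": 0,"ty": 0,"tz": 0,"wx": 0,"wy": 0,"wz": 0,"fingers": 1}

```text
t: 13.65
position: [0.5088, 0.1709, 0.167]
orientation: [[-0.637, 0.538, 0.553], [0.712, 0.686, 0.153], [-0.297, 0.491, -0.819]]
wrist_force: [5.7, -2.1, -1.6]
width: 0.106
```

Request:
move_arm:
  targets:
    - {"tx": 0,"ty": 0,"tz": 0,"wx": 0,"wy": 0,"wz": 0,"fingers": 1}
    - {"tx": 0,"ty": 0,"tz": 0,"wx": 0,"wy": 0,"wz": 0,"fingers": 1}
    - {"tx": 0,"ty": 0,"tz": 0,"wx": 0,"wy": 0,"wz": 0,"fingers": 1}
    - {"tx": 0,"ty": 0,"tz": 0,"wx": 0,"wy": 0,"wz": 0,"fingers": 1}
    - {"tx": 0,"ty": 0,"tz": 0,"wx": 0,"wy": 0,"wz": 0,"fingers": 1}

```text
t: 14.28
position: [0.5088, 0.1709, 0.167]
orientation: [[-0.637, 0.538, 0.553], [0.712, 0.686, 0.153], [-0.297, 0.491, -0.819]]
wrist_force: [6.1, -1.8, -0.8]
width: 0.104
```

```bash
python3 look.py m wrist "key_head"; python3 -c "
from plan import *
o=robot.observe();print(o['moment'],o['orientation'][:,2]@o['moment'], Ro.from_matrix(keyR(.27).T@o['orientation']).as_rotvec())"
```

```text
14.275 [0.5088 0.1709 0.167 ] [[-0.637, 0.538, 0.553], [0.712, 0.686, 0.153], [-0.297, 0.491, -0.819]] [ 0.2036 -0.5494  2.3402  0.0564  0.7419 -0.64  ] [ 6.0693 -1.8283 -0.8109] 0.1041934444380445
wrist key_head 0.59 [0.5125 0.1689 0.1637] chx -0.16074805663614397 chy 0.35934376589694544
[ 0.13844736 -0.23666833  0.2926069 ] -0.19942566230235192 [6.25843404e-05 2.19020379e-04 1.02685319e+00]
```

View pics/m_wrist.png

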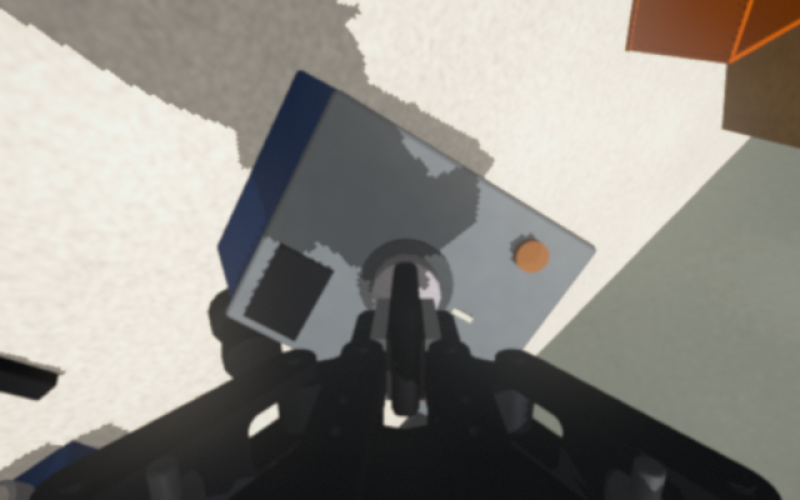

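Measured tool turn is 1.03 rad with the head still parallel to the pads at (405,340). I add a touch more and hold, then ride back with the spring.

Request:
move_arm:
  targets:
    - {"tx": 0,"ty": 0,"tz": 0,"wx": 0,"wy": 0,"wz": 0.04,"fingers": 1}
    - {"tx": 0,"ty": 0,"tz": 0,"wx": 0,"wy": 0,"wz": 0,"fingers": 1}
    - {"tx": 0,"ty": 0,"tz": 0,"wx": 0,"wy": 0,"wz": 0,"fingers": 1}
    - {"tx": 0,"ty": 0,"tz": 0,"wx": 0,"wy": 0,"wz": 0,"fingers": 1}
    - {"tx": 0,"ty": 0,"tz": 0,"wx": 0,"wy": 0,"wz": 0,"fingers": 1}

```text
t: 15.0
position: [0.5088, 0.1708, 0.167]
orientation: [[-0.615, 0.563, 0.553], [0.738, 0.657, 0.153], [-0.277, 0.502, -0.819]]
wrist_force: [5.4, -1.9, -0.6]
width: 0.103
```

Request:
move_arm:
  targets:
    - {"tx": 0,"ty": 0,"tz": 0,"wx": 0,"wy": 0,"wz": -0.15,"fingers": 1}
    - {"tx": 0,"ty": 0,"tz": 0,"wx": 0,"wy": 0,"wz": -0.15,"fingers": 1}
    - {"tx": 0,"ty": 0,"tz": 0,"wx": 0,"wy": 0,"wz": -0.15,"fingers": 1}
    - {"tx": 0,"ty": 0,"tz": 0,"wx": 0,"wy": 0,"wz": -0.15,"fingers": 1}
    - {"tx": 0,"ty": 0,"tz": 0,"wx": 0,"wy": 0,"wz": -0.15,"fingers": 1}

```text
t: 15.62
position: [0.509, 0.1712, 0.1673]
orientation: [[-0.833, -0.012, 0.553], [0.088, 0.984, 0.154], [-0.546, 0.177, -0.819]]
wrist_force: [7.3, 1.7, -2.3]
width: 0.11
```

Request:
move_arm:
  targets:
    - {"tx": 0,"ty": 0,"tz": 0,"wx": 0,"wy": 0,"wz": -0.14,"fingers": 1}
    - {"tx": 0,"ty": 0,"tz": 0,"wx": 0,"wy": 0,"wz": -0.13,"fingers": 1}
    - {"tx": 0,"ty": 0,"tz": 0,"wx": 0,"wy": 0,"wz": 0,"fingers": -1}
    - {"tx": 0,"ty": 0,"tz": 0,"wx": 0,"wy": 0,"wz": 0,"fingers": -1}
    - {"tx": 0,"ty": 0,"tz": 0,"wx": 0,"wy": 0,"wz": 0,"fingers": -1}

```text
t: 16.25
position: [0.5078, 0.171, 0.1653]
orientation: [[-0.803, -0.229, 0.55], [-0.173, 0.973, 0.153], [-0.57, 0.028, -0.821]]
wrist_force: [0.3, 1.1, 0.1]
width: 0.741
```

```bash
python3 look.py n wrist "key_head"
```

```text
16.25 [0.5078 0.171  0.1653] [[-0.803, -0.229, 0.55], [-0.173, 0.973, 0.153], [-0.57, 0.028, -0.821]] [ 0.2041 -0.548   2.3414  0.0567  0.7427 -1.6188] [0.3399 1.1058 0.1058] 0.7408232544328152
wrist key_head 0.84 [0.5112 0.1741 0.1667] chx -0.16329558792272125 chy 0.36407029948026776
```

View pics/n_wrist.png

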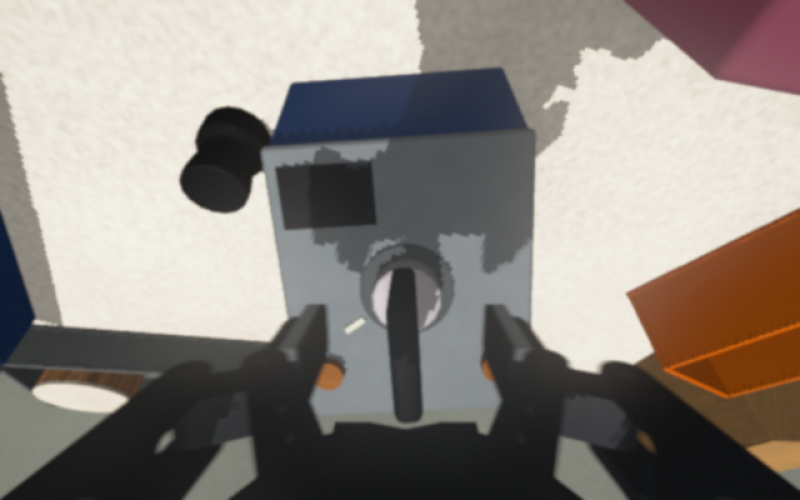

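The key head is free and back at RUN, aligned up the slope at (405,340). I retract about 7 cm along the axis.

Request:
move_arm:
  targets:
    - {"tx": 0,"ty": 0,"tz": -1.5,"wx": 0,"wy": 0,"wz": 0,"fingers": -1}
    - {"tx": 0,"ty": 0,"tz": -2,"wx": 0,"wy": 0,"wz": 0,"fingers": -1}
    - {"tx": 0,"ty": 0,"tz": -2,"wx": 0,"wy": 0,"wz": 0,"fingers": -1}
    - {"tx": 0,"ty": 0,"tz": -1.5,"wx": 0,"wy": 0,"wz": 0,"fingers": -1}
    - {"tx": 0,"ty": 0,"tz": 0,"wx": 0,"wy": 0,"wz": 0,"fingers": -1}

```text
t: 16.98
position: [0.4699, 0.1604, 0.2243]
orientation: [[-0.801, -0.23, 0.552], [-0.173, 0.973, 0.153], [-0.572, 0.027, -0.819]]
wrist_force: [0.1, -0.3, 0.5]
width: 0.996
```

```bash
python3 look.py o wrist,side "key_head,lever_tip,loop_bar,keeper,lid,disc_stack,loupe,marker,tape_roll"
```

```text
16.975 [0.4699 0.1604 0.2243] [[-0.801, -0.23, 0.552], [-0.173, 0.973, 0.153], [-0.572, 0.027, -0.819]] [ 0.195  -0.7772  2.3667  0.0537  0.9439 -1.6168] [ 0.097  -0.3369  0.5355] 0.9964160316142167
wrist key_head 0.79 [0.5101 0.1746 0.1634] chx -0.16449490782600568 chy 0.36423904072276647
wrist loop_bar 0.43 [ 0.5418  0.1844 -0.0015] chx -0.1361897044451424 chy 0.3815324061794882
wrist loupe 0.9 [ 0.5492  0.071  -0.0041] chx -0.10102385887213022 chy 0.2735574098472999
side key_head 0.73 [0.511  0.171  0.1692] chx -0.1627023660398959 chy 0.36103228839208273
side key_head 0.68 [0.2739 0.2817 0.1612] chx -0.41978801039573765 chy 0.4097082046496615
side loop_bar 0.69 [ 0.647  -0.236   0.0811] chx 0.06956270118427403 chy 0.00022936465229007538
side keeper 0.87 [ 0.6484 -0.2332  0.0831] chx 0.07028277332666524 chy 0.003225277795919062
side lid 0.87 [ 0.7029 -0.2492  0.0575] chx 0.12702863462507208 chy 0.00123517924294907
side disc_stack 0.84 [0.7003 0.2199 0.0032] chx 0.00861310885491863 chy 0.45511392098614795
side loupe 0.71 [0.5484 0.0679 0.001 ] chx -0.10097230703295618 chy 0.27029878960050735
side loupe 0.26 [ 0.5789 -0.2105  0.0032] chx -0.0027184423744516114 chy 0.008120435038286536
side marker 0.8 [ 0.4164 -0.0248  0.0016] chx -0.2059982148809862 chy 0.14790817230160574
side tape_roll 0.96 [ 0.5154 -0.3824 -0.0029] chx -0.021779067239107663 chy -0.17422320953085235
```

View pics/o_wrist.png

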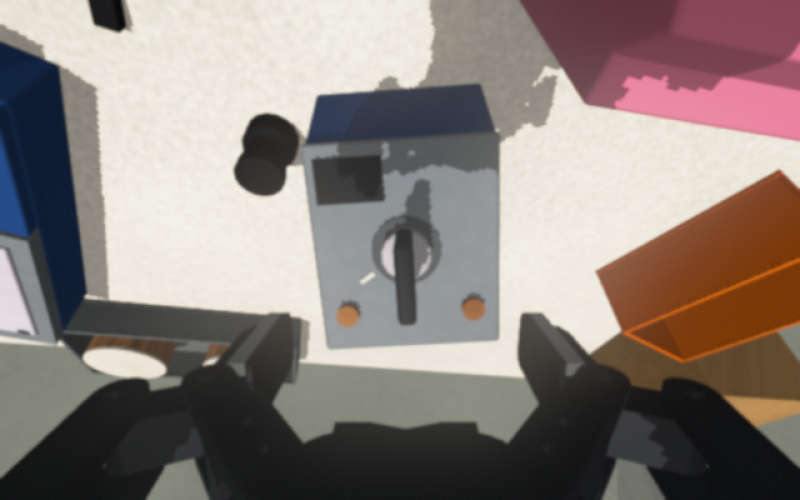

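View pics/o_side.png

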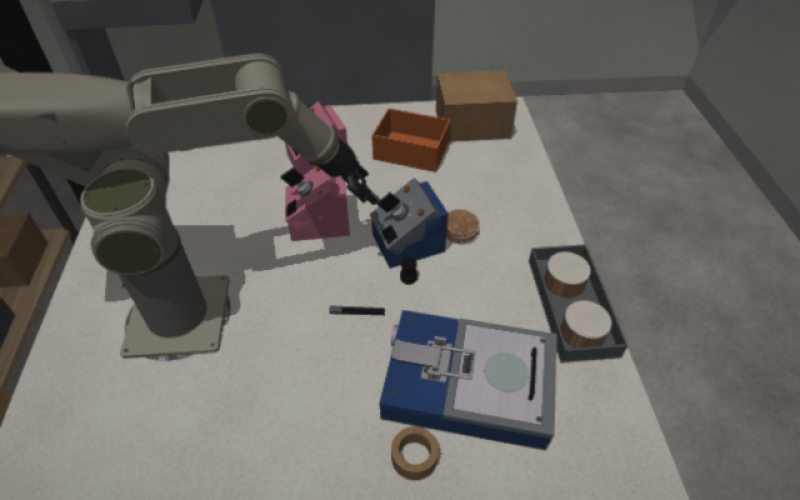

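The key is at RUN with its head at (405,280), the jaws are clear, and the latch is closed at (430,358). Nothing else has moved, so I hand the job in.

```bash
python3 -c "
from workcell import robot
print(robot.job_done())"
```

```text
the job is handed in; nothing more can be done
None
```

The lid is clamped and the pump key has been turned to START and is back at RUN. I handed the job in at about 17 s; it reports no verdict.

- **Latch:** I pushed the loop over the keeper and swung the lever down to a hard stop, which read 44 N at the wrist. In the last measurements the bar is about 4 mm or less from the keeper and the lever lies flat. The lid has moved no more than a few millimetres, which is within measuring error.
- **Key:** I gripped the key head on the blue console and turned it to about 1.03–1.07 rad, measured from the tool's turn. It stayed there for over a second. I then turned it back with the spring, let go, and pulled clear. The last wrist picture shows the head straight up the slope at RUN with nothing touching it.
- **Other things:** the disc stack, loupe, marker and tape roll are within about 4 mm of where they started.
- **Doubtful checks:**
  - Joint 2 read -0.8932 for a moment at the first approach to the key, against a listed limit of -0.89, which may be rounded. I moved it away at once.
  - The networks put the key head sideways 2–4 mm off from my own image measurement. This caused a 9 N side load in the grip, which I relieved before turning.

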